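Hang the rinsed sink caddy on its hook

TASK

The small white sink caddy with the red handle has been rinsed and stands in the steel tub. Lift it out, stand it upright on the wooden chopping board (set it down, do not drop it) and let go of it there, then hang it by its handle on the black iron hook so that it hangs free and still. Leave the other things on the counter where they are.

Things in the scene. Friction and masses are not known exactly. Their poses are not given: they have to be found in the camera images.
- caddy: White open-topped rigid plastic box, 0.18 to 0.31 kg, 130 mm long (its x), 64 mm wide (its y), 55 mm high, walls 4 mm, same both ways round, with a fixed red handle over its middle. Origin: centre of its underside; z up. It starts in the tub. Free, it can be gripped across its 64 mm width near one end, beside the handle, with the tool leaning some 20 degrees or more away from the handle.
- caddy_handle (a point): Centre of the level top bar of the red handle, 115 mm above the caddy's underside. The handle is 10 mm round bar in the caddy's plane x = 0: legs rise from the long sides (y = +-29 mm) to 85 mm height, slope inwards and end in the top bar, 26 mm long along the caddy's y. The opening under the bar is 55 mm high. Gripped here, the bar is not free for the hook.
- tub: Fixed open steel tub, outside 162 mm (its x) by 92 mm (its y), 58 mm high, walls and floor 4 mm, rolled end rims out to 85 mm from the centre. Origin: centre of its underside, on the work surface. The caddy stands in it, long sides parallel, with only about 10 mm all round, too little for a finger: there only its handle can be taken.
- board: Fixed wooden chopping board lying flat, 200 mm (its x) by 170 mm (its y) by 18 mm thick. Origin: centre of its underside, on the work surface; its top is 18 mm above the work surface. Tub and board may change sides.
- hook_stand: Fixed black stand: round base 120 mm across, 14 mm high; post 14 mm thick, 289 mm high. One hook of 8 mm round bar points along its -x, roughly towards the robot: it slopes down from the post to a level seat 88 to 112 mm from the post's axis, then turns up into a tip 132 mm from the axis (bar centre), topping 22 mm above the seat. Origin: centre of the base's underside, on the post's axis; z up.
- hook_seat (a point): Middle of the hook's seat, on the top of the bar, 100 mm from the post's axis along the stand's -x and 194 mm above the work surface. A 10 mm handle bar laid on it has its centre line about 5 mm higher. Same axes as the stand.
- dish_soap: Bystander: blue bottle, 60 mm across, 170 mm high, loose. Origin: centre of its underside.
- green_soap: Bystander: green bottle with green cap, 58 mm across, 160 mm high, loose. Origin: centre of its underside.
- mug: Bystander: blue mug, 76 mm across, 90 mm high, handle at its +y, loose. Origin: centre of its underside.
- jar: Bystander: amber jar with steel lid, 72 mm across, 100 mm high, loose. Origin: centre of its underside.
- bowl: Bystander: small white bowl, 100 mm across, 40 mm high, loose, on the counter between robot and hook stand. Origin: centre of its underside.
Things that resemble listed ones, but are neither listed nor needed, are in the scene too. Leave any orange or pink look-alike of the caddy alone.

How it is judged:
By the outcome, as a careful person would: the job done as asked, in the order asked, and still so for the second after the job is handed in, with the robot touching nothing.
It also fails if it takes over 70 s, if anything falls off the work surface, if the arm or the gripper's body presses on something with over 40 N, if the wrist force passes 120 N, or if a joint passes its speed limit or range.

ROBOT

A 6-joint arm with a two-finger parallel gripper is mounted at the origin on the work surface. World frame = base frame: x ahead of the robot, y to its left, z up, the work surface at z = 0. Lengths are in m, angles in degrees, forces in N, time in s.
With the tool pointing down it reaches from about 0.25 to 0.725 m from the base axis. Payload 9.7 kg.
Tool frame: the origin (TCP) lies between the finger pads; the fingertips stand 11 mm ahead of it and the grasp point (between the pads) lies 8 mm behind it; y points along the fingers, x is the direction in which the jaws open and shut, and the axes are right-handed (so a half turn about y gives the same grasp; the last joint's range is limited). The gripper opens to 85 mm and grips with 20 to 120 N. Pads are 22 mm wide; open, the fingers measure 114 mm over their backs; the gripper's body (76 mm by 85 mm) begins 54 mm behind the grasp point. The pads swing forward as they close: fully open they stand 13 mm farther back than shut.
Start: joints at [69.729, 4.979, 10.078, 95.1, 0, 90], TCP at [0.191, 0.516, 0.242] pointing down, gripper open.
Joint ranges: [-179.16, 179.16], [-48.56, 103.87], [-65.8, 70.77], [-126.05, 130.52], [-82.76, 87.17], [-180, 180]. Speed limits (degrees/s): [127.2, 127.2, 147.25, 180, 180, 180].

INTERFACE

Orientations are given as [roll, pitch, yaw] about the fixed x, y, z axes, in that order (R = Rz(yaw) Ry(pitch) Rx(roll)).
In Python, from workcell import bot, vision gives the robot as it stands. The module is installed in compiled form; this text tells all that it offers.
- The arm moves only by the shell command python3 -m crank 'ROWS' [OPENING] [FORCE]. ROWS is text: rows parted by semicolons, each of 6 numbers parted by spaces: the shift along the tool's x, y, z in m, then the turn, a rotation vector about the tool's x, y, z in rad. A call has 1 to 8 rows; each row is the pose to reach, as a shift and turn from the pose commanded when the call began, along the tool's axes at that moment; what a row does not reach only later rows make up. A row lasts 1/10 s, in which the tool goes at most 50 mm and 8.59 degrees, less where a joint would pass 70% of its speed; a pose out of reach is approached as far as the arm can. A call with a gripper value outside its range is refused whole. OPENING is the gripper's target within -1 to 1 (shut at 1, half-way at 0, fully open at -1), set as the call begins (- or left out, the last holds). The fingers move at their own pace and stop on an object; FORCE is the grip in N (left out, the last holds). Time passes only in rows, so rows that repeat a pose let the fingers close. It gives the time, the measured TCP pose, the force and the opening at its end, in the units of the state.
- bot.get_obs(): the state, without advancing time (a new reading comes with each control period).
- vision.camera(name): name is "scene" or "top"; returns the picture (420x560x3 uint8, red, green, blue); there is no depth.
- vision.get_calibration(name): a dict with "fx", "fy", "cx", "cy" (pixels), "rvec" (rotation vector, rad) and "tvec" (3), from world to camera coordinates, as OpenCV has them. Camera axes: x right, y down, z forward; pixel columns grow to the right and rows downward; lengths in m; the calibration is good to about 2 mm. A picture is of the moment at which its call begins. get_calibration takes no time and is no camera call.
- bot.job_done(): hands the job in, once; it reports no verdict.
The state is a dict: "time": time; "q": joint angles; "qd": joint speeds; "joint_efforts": joint torques, N m; "ee_pos": TCP position; "tcp_rot": TCP orientation; "wrist_force": force on the tool from outside, world axes, zero at the start; "torque": the same for the moment, N m; "opening": finger opening in m.
Only numpy, scipy, OpenCV 4.12 (cv2) and the standard library are available. Lean on these libraries where they do the work, as an engineer would, in place of code of your own. Each camera call takes 0.05 s, during which the arm holds its last target. There are 200 camera calls.

## Working session

There is one attempt and no reset: what is moved stays moved. The work goes in short steps, Python scripts to look and compute and a shell command to move; the robot and the scene stay as the last step left them, time stands still between calls to the robot, and variables do not carry over. Pictures are saved under pics/ and viewed, about 8 in all and at most 12, crops included, and the job is handed in when it is done.

```bash
mkdir -p pics
python3 - <<'E'
from workcell import bot,vision
import cv2
for n in("scene","top"):
    im=vision.camera(n); cv2.imwrite(f"pics/{n}0.png",im[:,:,::-1]); print(n,vision.get_calibration(n))
o=bot.get_obs(); print(o)
E
```

```text
scene {'fx': 539.0786642494243, 'fy': 539.0786642494243, 'cx': 279.9330141381478, 'cy': 210.2081711110755, 'rvec': array([ 1.5123836 ,  2.10335459, -0.82779627]), 'tvec': array([ 0.16147331, -0.29876289,  1.89294562])}
top {'fx': 389.4835123793139, 'fy': 389.4835123793139, 'cx': 281.44345757682476, 'cy': 215.0871383115706, 'rvec': array([ 2.16245578, -2.14046116,  0.10882577]), 'tvec': array([0.00842212, 0.54124755, 1.26759518])}
{'time': 0.1, 'q': array([ 6.97298195e+01,  5.00725066e+00,  1.00394741e+01,  9.50996864e+01,
       -1.12131783e-03,  8.99996838e+01]), 'qd': array([-0.0882516 ,  0.01761147,  0.17865123, -0.06767786, -0.13803722,
       -0.00539595]), 'joint_efforts': array([-3.74274596e-04, -5.21559763e+01,  4.65653801e+01,  1.58596697e-02,
       -1.62939750e-05, -1.71356783e-05]), 'ee_pos': array([0.19048474, 0.51575648, 0.24166496]), 'tcp_rot': array([-9.00011209e+01,  6.74629107e-02,  6.97301357e+01]), 'wrist_force': array([-0.6877767 , -0.03221278, -0.05031079]), 'torque': array([-0.03807967, -0.04871494,  0.0186058 ]), 'opening': 0.085524397623332}
```

View pics/scene0.png

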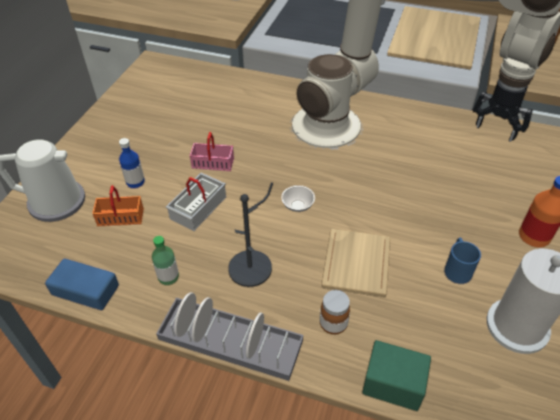

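View pics/top0.png

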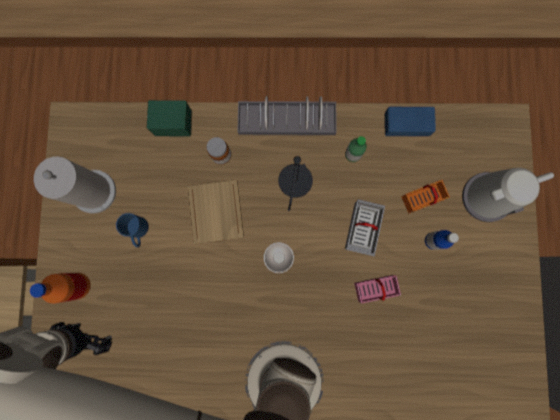

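The top view shows three caddy-like things: pink (377,289), orange (425,197), and white with a red handle inside the grey tub (365,228). Only the last fits, being white and in a steel tub. The board is at (216,211), the stand base at (296,180), its hook reaching to about (291,210), and the bowl at (279,258). Next I measure these and confirm with a crop.

```bash
cat > h.py <<'E'
import numpy as np,cv2
from workcell import bot,vision
def cal(n):
    c=vision.get_calibration(n);K=np.array([[c['fx'],0,c['cx']],[0,c['fy'],c['cy']],[0,0,1.]])
    return K,cv2.Rodrigues(c['rvec'])[0],np.array(c['tvec'])
def ray(n,p):
    K,R,t=cal(n);d=R.T@np.linalg.inv(K)@np.array([p[0],p[1],1.]);return -R.T@t,d/np.linalg.norm(d)
def onz(n,p,z):
    o,d=ray(n,p);return o+d*(z-o[2])/d[2]
def tri(ps,pt):
    a,u=ray('scene',ps);b,v=ray('top',pt);s=np.linalg.lstsq(np.c_[u,-v],b-a,rcond=None)[0]
    p,q=a+u*s[0],b+v*s[1];return (p+q)/2,np.linalg.norm(p-q)
def proj(n,P):
    K,R,t=cal(n);x=K@(R@np.asarray(P)+t);return x[:2]/x[2]
def mask(im,lo,hi,roi):
    h=cv2.cvtColor(im,cv2.COLOR_RGB2HSV);m=cv2.inRange(h,lo,hi);z=np.zeros_like(m);x0,y0,x1,y1=roi;z[y0:y1,x0:x1]=m[y0:y1,x0:x1];return z
def big(m):
    c=max(cv2.findContours(m,0,1)[0],key=cv2.contourArea);return c
E
python3 - <<'E'
from h import *
s=cv2.imread('pics/scene0.png')[:,:,::-1].copy();t=cv2.imread('pics/top0.png')[:,:,::-1].copy()
def red(im,roi): return mask(im,(0,130,90),(8,255,255),roi)|mask(im,(172,130,90),(180,255,255),roi)
mt=red(t,(345,195,385,260));ms=red(s,(165,165,230,225))
for n,m in(('top',mt),('scene',ms)):
    y,x=np.nonzero(m);print(n,len(x),x.min(),x.max(),y.min(),y.max(),cv2.minAreaRect(np.c_[x,y].astype(np.float32)))
y,x=np.nonzero(mt);print('handle',onz('top',(x.mean(),y.mean()),.119))
# tub: low saturation
r=cv2.minAreaRect(big(mask(t,(0,0,60),(180,70,255),(335,190,395,265))));print('tub',r);b=cv2.boxPoints(r)
print(np.array([onz('top',p,.058) for p in b]).round(4),onz('top',r[0],.058))
# board
h=cv2.cvtColor(t,cv2.COLOR_RGB2HSV);print('hsv board',h[205,215],h[205,170],h[150,280], 'base',h[185,290])
# stand base
m=mask(t,(0,0,0),(180,255,70),(270,150,325,220));c=big(m);print('dark',m.sum()/255)
a=np.hstack([cv2.resize(t[150:270,275:395],(390,390),interpolation=2),cv2.resize(s[160:290,150:280],(390,390),interpolation=2)])
cv2.imwrite('pics/c1.png',a[:,:,::-1])
E
```

```text
top 45 357 377 223 229 ((367.3725280761719, 224.6590118408203), (20.3409366607666, 4.282301902770996), 15.5241117477417)
scene 90 186 204 177 198 ((196.14999389648438, 187.04998779296875), (21.819711685180664, 15.811387062072754), 18.434947967529297)
handle [ 0.50150351 -0.25992444  0.119     ]
tub ((364.95294189453125, 227.2117462158203), (31.021059036254883, 52.93103790283203), 12.528807640075684)
[[ 0.4275 -0.19    0.058 ]
 [ 0.5967 -0.2288  0.058 ]
 [ 0.5752 -0.3272  0.058 ]
 [ 0.4069 -0.287   0.058 ]] [ 0.50090831 -0.25816398  0.058     ]
hsv board [ 19 101 139] [ 15 102 113] [ 16 105 117] base [96 27 47]
dark 1000.0
```

View pics/c1.png

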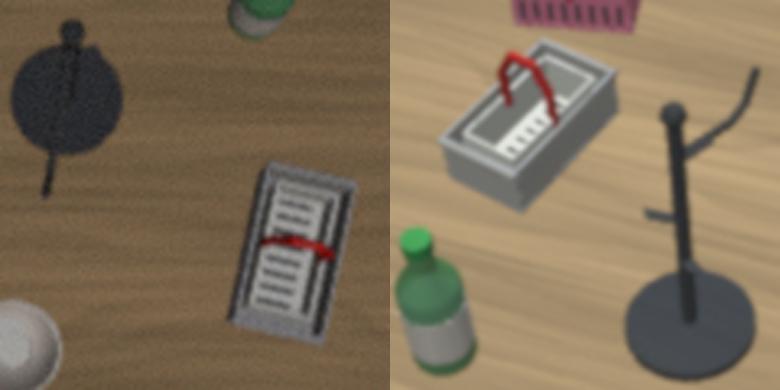

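The crop confirms it: the white caddy with red handle stands in the steel tub. In full-picture pixels the handle bar is at top (366.7,223.8) and scene (194,179). The hook tip is at top (289,210) and scene (272,183). The post top is at (297,159) and (244,197).

Run:
```python
from h import *
t=cv2.imread('pics/top0.png')[:,:,::-1].copy()
print('handle',tri((194,179),(366.7,223.8)))
print('tip',tri((271.7,183.3),(289.2,209.5)),'posttop',tri((244.3,196),(297.2,159.2)))
print('base',tri((250,267.3),(295.6,180.2)),onz('top',(295.6,180.2),.014),onz('scene',(250,267.3),.014))
m=mask(t,(0,0,0),(180,90,75),(270,160,325,200));(c,r)=cv2.minEnclosingCircle(big(cv2.morphologyEx(m,2,np.ones((9,9)))));print(c,r,onz('top',c,.014))
m=mask(t,(17,60,120),(25,255,255),(180,170,255,255));m=cv2.morphologyEx(cv2.morphologyEx(m,3,np.ones((5,5))),2,np.ones((7,7)))
r=cv2.minAreaRect(big(m));print('board',r,np.array([onz('top',p,.018) for p in cv2.boxPoints(r)]).round(3),onz('top',r[0],.018))
m=mask(t,(0,0,120),(180,60,255),(255,235,300,280));r=cv2.minEnclosingCircle(big(m));print('bowl',r,onz('top',r[0],.03))
for n,p,z in(('green',(356,147),.1),('jar',(218,150),.1),('mug',(132,226),.09)): print(n,onz('top',p,z))
```

```text
handle (array([ 0.50643445, -0.25322063,  0.12449876]), np.float64(0.005353240268992432))
tip (array([ 0.53600419, -0.01074207,  0.21029135]), np.float64(0.001711339841284816)) posttop (array([ 0.66541144, -0.03172132,  0.28265786]), np.float64(0.0008338320357844991))
base (array([ 0.66575803, -0.032061  ,  0.00390044]), np.float64(0.0018480105102216728)) [ 0.66392345 -0.03276354  0.014     ] [ 0.67239224 -0.0280259   0.014     ]
(295.07183837890625, 179.87464904785156) 17.348506927490234 [ 0.66504259 -0.03095023  0.014     ]
board ((208.52438354492188, 215.21951293945312), (63.27727127075195, 63.05641174316406), 83.6598129272461) [[0.635 0.384 0.018]
 [0.661 0.17  0.018]
 [0.447 0.141 0.018]
 [0.421 0.351 0.018]] [0.54013495 0.26113855 0.018     ]
bowl ((278.40234375, 257.37890625), 15.59684944152832) [0.40071699 0.02245642 0.03      ]
green [ 0.75599822 -0.22488018  0.1       ]
jar [0.74332794 0.2204526  0.1       ]
mug [0.49469061 0.49066529 0.09      ]
```

```bash
cat >> h.py <<'E'
from scipy.spatial.transform import Rotation as Ro
def Rt(yaw,lean=0,jaw=None):
    """pointing dir: down, tilted forward by lean along heading yaw; jaw='x' opens along heading, 'y' across"""
    c,s=np.cos(np.radians(yaw)),np.sin(np.radians(yaw));l=np.radians(lean)
    f=np.array([c,s,0]);left=np.array([-s,c,0]);p=np.sin(l)*f+np.array([0,0,-np.cos(l)])
    x=left if jaw=='y' else -left if jaw=='-y' else np.cross(p,left)
    if jaw=='x': x=np.cross(p,left); x=x if x@f>0 else -x
    return np.c_[x,p,np.cross(x,p)]
def go(P,R):
    o=bot.get_obs();R0=Ro.from_euler('xyz',o['tcp_rot'],degrees=True).as_matrix()
    d=R0.T@(np.asarray(P)-o['ee_pos']);rv=Ro.from_matrix(R0.T@R).as_rotvec()
    print('rows',*d.round(4),*rv.round(4),'| mm',np.linalg.norm(d)*1e3,'deg',np.degrees(np.linalg.norm(rv)),'q',o['q'].round(1),'open',o['opening'],'F',o['wrist_force'].round(1))
E
python3 - <<'E'
from h import *
print('handle .119',onz('top',(366.7,223.8),.119))
print('board',np.mean([onz('top',p,.018) for p in((189,185),(238,181),(243,240),(194,244))],0))
go((.505,-.257,.26),Rt(-12.9,0,'x'))
E
```

```text
handle .119 [ 0.50604911 -0.25174417  0.119     ]
board [0.55056779 0.23618834 0.018     ]
rows -0.616 -0.0176 -0.5628 0.0009 1.4422 -0.001 | mm 834.5109942658763 deg 82.63015892783008 q [69.7  5.  10.  95.1 -0.  90. ] open 0.085524397623332 F [-0.7 -0.  -0.1]
```

```bash
r='';python3 -m crank '-.616 -.04 -.563 0 1.442 0;-.616 -.04 -.563 0 1.442 0;-.616 -.04 -.563 0 1.442 0;-.616 -.04 -.563 0 1.442 0;-.616 -.04 -.563 0 1.442 0;-.616 -.04 -.563 0 1.442 0;-.616 -.04 -.563 0 1.442 0;-.616 -.04 -.563 0 1.442 0' -1 80
python3 - <<'E'
from h import *
go((.505,-.255,.26),Rt(-12.9,0,'x'))
E
```

```text
time: 0.9
ee_pos: [0.3413, 0.144, 0.2615]
tcp_rot: [-90.0, -0.0, 0.6]
wrist_force: [0.9, 0.5, -0.1]
opening: 0.0855
rows 0.1592 0.0015 -0.4008 -0.0002 0.2365 0.0004 | mm 431.2715585466248 deg 13.54832460735701 q [ 22.9 -18.8  -9.2  99.6   0.  112.2] open 0.08548492477746758 F [ 0.9  0.5 -0.1]
```

```bash
python3 -m crank '.159 .0 -.4 0 .236 0;.159 .0 -.4 0 .236 0;.159 .0 -.4 0 .236 0;.159 .0 -.4 0 .236 0;.159 .0 -.4 0 .236 0;.159 .0 -.4 0 .236 0;.159 .0 -.4 0 .236 0;.159 .0 -.4 0 .236 0'
python3 -m crank '0 0 0 0 0 0;0 0 0 0 0 0;0 0 0 0 0 0'
python3 - <<'E'
from h import *
go((.505,-.255,.2),Rt(-12.9,0,'x'))
s=vision.camera('scene');t=vision.camera('top')
a=np.hstack([cv2.resize(t[180:280,310:410],(390,390),interpolation=2),cv2.resize(s[110:240,150:280],(390,390),interpolation=2)])
cv2.imwrite('pics/c2.png',a[:,:,::-1])
E
```

```text
time: 1.7
ee_pos: [0.4955, -0.2255, 0.2611]
tcp_rot: [-90.0, 0.0, -12.6]
wrist_force: [1.8, 0.2, 0.6]
opening: 0.0855
time: 2.0
ee_pos: [0.495, -0.2226, 0.2615]
tcp_rot: [-90.0, 0.0, -12.5]
wrist_force: [0.8, -0.7, -0.2]
opening: 0.0853
rows 0.0168 0.0614 -0.0295 -0.0003 0.0065 -0.0004 | mm 70.18681611098101 deg 0.3732776947278957 q [-24.2   4.5  11.7  97.2   0.   78.3] open 0.08529985451220175 F [ 0.8 -0.7 -0.2]
```

View pics/c2.png

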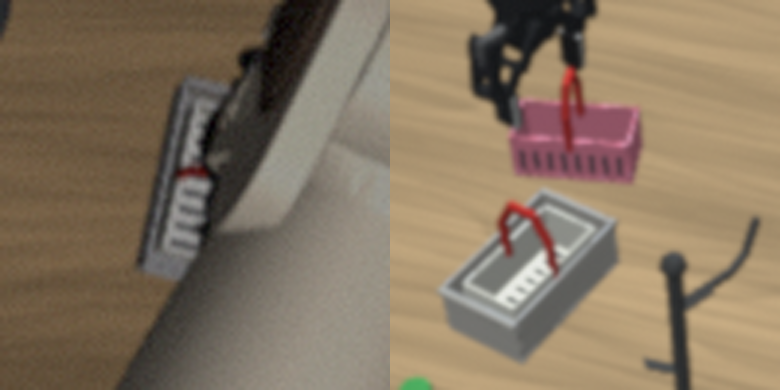

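Gripper is above and short of the handle, which in the scene view sits at about (192,179) px. It stands free of the pink decoy. Moving over it and down.

```bash
python3 -m crank '.016 .03 -.031 0 .006 0;.016 .06 -.031 0 .006 0;.016 .1 -.031 0 .006 0;.016 .1 -.031 0 .006 0;.016 .1 -.031 0 .006 0;.016 .1 -.031 0 .006 0'
python3 - <<'E'
from h import *
s=vision.camera('scene')
print(proj('scene',bot.get_obs()['ee_pos']),tri((192.5,179.3),(366.7,223.8)),onz('scene',(192.5,179.3),.119))
go((.504,-.256,.113),Rt(-12.9,0,'x'))
cv2.imwrite('pics/c3.png',cv2.resize(s[110:240,130:260],(520,520),interpolation=2)[:,:,::-1])
E
```

```text
time: 2.7
ee_pos: [0.5051, -0.2569, 0.1644]
tcp_rot: [-90.1, -0.2, -12.8]
wrist_force: [0.0, -0.1, 0.0]
opening: 0.0856
[192.11552148 168.24266062] (array([ 0.50729968, -0.2554626 ,  0.12304308]), np.float64(0.009412060739008299)) [ 0.50427236 -0.2626232   0.119     ]
rows -0.0016 0.0514 0.0008 0.001 0.0008 0.004 | mm 51.46421263689928 deg 0.24263865025432754 q [-27.    6.2   2.7  86.3   0.   75.9] open 0.08534461871427815 F [ 0.1 -0.5  0. ]
```

View pics/c3.png

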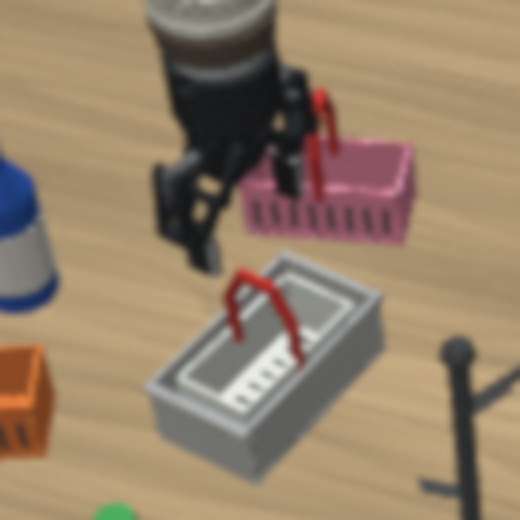

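The fingers straddle the bar from above, with the bar centre at about (193.8,178.8) px. Going down and closing.

```bash
python3 -m crank '-.001 .02 .001 0 0 0;-.001 .035 .001 0 0 0;-.001 .05 .001 0 0 0;-.001 .05 .001 0 0 0;-.001 .05 .001 0 0 0;-.001 .05 .001 0 0 0' 
python3 -m crank '0 0 0 0 0 0;0 0 0 0 0 0;0 0 0 0 0 0;0 0 0 0 0 0;0 0 0 0 0 0;0 0 0 0 0 0;0 0 0 0 0 0;0 0 0 0 0 0' 1 60
python3 -m crank '0 0 0 0 0 0;0 0 0 0 0 0;0 0 0 0 0 0;0 0 0 0 0 0'
```

```text
time: 3.35
ee_pos: [0.5037, -0.256, 0.1123]
tcp_rot: [-90.0, -0.1, -12.9]
wrist_force: [-0.1, -0.6, 0.1]
opening: 0.0857
time: 4.15
ee_pos: [0.5034, -0.2558, 0.1114]
tcp_rot: [-90.0, -0.0, -12.9]
wrist_force: [0.8, 0.6, -0.4]
opening: 0.008
time: 4.55
ee_pos: [0.5034, -0.2558, 0.1114]
tcp_rot: [-90.0, 0.0, -12.9]
wrist_force: [0.3, 0.6, -1.0]
opening: 0.0083
```

```bash
python3 -m crank '0 -.01 0 0 0 0;0 -.02 0 0 0 0;0 -.04 0 0 0 0;0 -.06 0 0 0 0;0 -.08 0 0 0 0;0 -.11 0 0 0 0;0 -.14 0 0 0 0;0 -.17 0 0 0 0'
python3 -m crank '0 0 0 0 0 0;0 0 0 0 0 0;0 0 0 0 0 0'
python3 - <<'E'
from h import *
s=vision.camera('scene')
go((.551,.236,.3),Rt(20,0,'x'))
cv2.imwrite('pics/c4.png',cv2.resize(s[90:240,130:280],(520,520),interpolation=2)[:,:,::-1])
E
```

```text
time: 5.35
ee_pos: [0.5031, -0.2557, 0.2837]
tcp_rot: [-90.0, -0.0, -12.9]
wrist_force: [0.9, -0.9, -2.5]
opening: 0.008
time: 5.65
ee_pos: [0.5032, -0.2557, 0.2805]
tcp_rot: [-90.0, 0.1, -12.9]
wrist_force: [-0.0, 0.1, -3.0]
opening: 0.008
rows -0.063 -0.0194 0.4899 -0.001 -0.574 -0.0017 | mm 494.35924867357096 deg 32.890581741008575 q [-26.9   8.2  17.8  99.8  -0.   76. ] open 0.008169584673055376 F [ 0.  -0.2 -2.8]
```

View pics/c4.png

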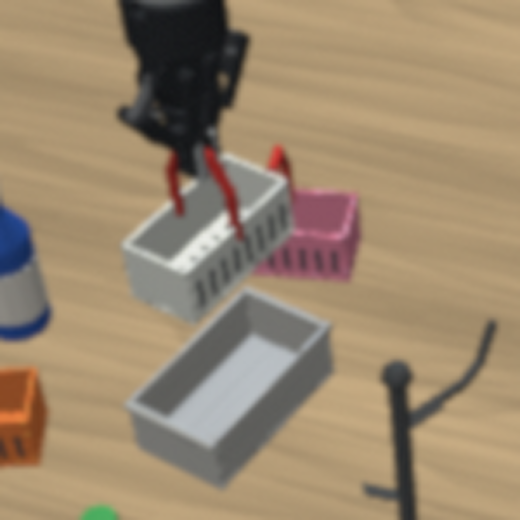

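The caddy is lifted clear of the tub, weighing about 0.29 kg, and the tub is empty. I carry it on the robot's side of the hook to the board.

```bash
python3 -m crank '-.02 -.005 .013 0 0 0;-.05 -.01 .032 0 0 0;-.08 -.01 .051 0 0 0;-.11 -.01 .07 0 0 0;-.14 -.01 .09 0 -.05 0;-.157 -.01 .13 0 -.1 0;-.166 -.01 .17 0 -.15 0;-.175 -.01 .21 0 -.2 0'
python3 - <<'E'
from h import *
go((.39,.1,.29),Rt(10,0,'x'));go((.551,.236,.29),Rt(20,0,'x'))
E
```

```text
time: 6.5
ee_pos: [0.3787, -0.0108, 0.2908]
tcp_rot: [-90.0, 0.0, -1.4]
wrist_force: [-0.2, 0.1, -1.7]
opening: 0.0083
rows 0.0086 0.0008 0.111 -0.0 -0.1985 -0.0004 | mm 111.3577681802699 deg 11.372370139085147 q [ -1.6 -16.6  -4.2 102.4  -0.   89.7] open 0.008286506431788581 F [-0.2  0.1 -1.7]
rows 0.1663 0.0007 0.2508 -0.0 -0.373 -0.0004 | mm 300.9721268548454 deg 21.372360700463904 q [ -1.6 -16.6  -4.2 102.4  -0.   89.7] open 0.008286506431788581 F [-0.2  0.1 -1.7]
```

```bash
python3 -m crank '.002 0 .035 0 -.06 0;.005 0 .07 0 -.12 0;.009 0 .11 0 -.2 0;.035 0 .135 0 -.24 0;.065 0 .16 0 -.28 0;.095 0 .185 0 -.31 0;.125 0 .21 0 -.34 0;.15 0 .235 0 -.373 0'
python3 -m crank '.016 .02 .016 0 0 0;.016 .05 .016 0 0 0;.016 .09 .016 0 0 0;.016 .12 .016 0 0 0;.016 .12 .016 0 0 0;.016 .12 .016 0 0 0'
python3 - <<'E'
from h import *
go((.551,.236,.125),Rt(20,0,'x'))
E
```

```text
time: 7.3
ee_pos: [0.5365, 0.2201, 0.2899]
tcp_rot: [-90.0, 0.1, 20.0]
wrist_force: [0.5, -0.6, -1.9]
opening: 0.0079
time: 7.9
ee_pos: [0.5447, 0.2394, 0.1715]
tcp_rot: [-90.0, 0.1, 19.9]
wrist_force: [0.3, -0.2, -1.6]
opening: 0.0079
rows 0.0049 0.0465 -0.0054 0.0001 -0.0011 -0.0014 | mm 47.02632009285829 deg 0.10243176382855503 q [23.7 10.4  8.2 87.9 -0.  93.8] open 0.007931129415509428 F [ 0.3 -0.2 -1.6]
```

```bash
python3 -m crank '.005 .01 -.005 0 0 0;.005 .025 -.005 0 0 0;.005 .035 -.005 0 0 0;.005 .041 -.005 0 0 0;.005 .041 -.005 0 0 0;.005 .041 -.005 0 0 0'
python3 -m crank '0 .001 0 0 0 0;0 .002 0 0 0 0;0 .003 0 0 0 0;0 .004 0 0 0 0;0 .004 0 0 0 0;0 .004 0 0 0 0'
```

```text
time: 8.5
ee_pos: [0.5515, 0.2367, 0.1306]
tcp_rot: [-90.0, -0.0, 19.9]
wrist_force: [-1.0, 0.2, -2.4]
opening: 0.0081
time: 9.1
ee_pos: [0.5515, 0.2366, 0.1264]
tcp_rot: [-90.0, 0.0, 19.9]
wrist_force: [0.5, 0.6, -2.5]
opening: 0.0083
```

```bash
python3 -m crank '0 .0005 0 0 0 0;0 .001 0 0 0 0;0 .0015 0 0 0 0;0 .002 0 0 0 0;0 .002 0 0 0 0;0 .002 0 0 0 0'
```

```text
time: 9.7
ee_pos: [0.552, 0.237, 0.1252]
tcp_rot: [-90.0, -0.1, 19.9]
wrist_force: [3.3, 2.2, 6.1]
opening: 0.008
```

Contact: the force went from -2.5 to +6 N. Releasing and rising straight up.

```bash
python3 -m crank '0 -.001 0 0 0 0;0 -.001 0 0 0 0;0 -.001 0 0 0 0;0 -.001 0 0 0 0;0 -.001 0 0 0 0;0 -.001 0 0 0 0;0 -.001 0 0 0 0;0 -.001 0 0 0 0' -1
python3 -m crank '0 0 0 0 0 0;0 0 0 0 0 0;0 -.02 0 0 0 0;0 -.05 0 0 0 0;0 -.09 0 0 0 0;0 -.14 0 0 0 0;0 -.14 0 0 0 0;0 -.14 0 0 0 0'
python3 - <<'E'
from h import *
# caddy c=(.5515,.2365) yaw 20; grasp 46mm toward robot, 40mm up, lean 45
f=np.array([np.cos(np.radians(20)),np.sin(np.radians(20)),0]);c=np.array([.5515,.2365,.018])
for j in('y','-y'):
    R=Rt(20,42,j);g=c-.048*f+np.array([0,0,.036]);P=g+R[:,1]*.008
    print(P,P-.1*R[:,1]);go(P-.1*R[:,1],R)
E
```

```text
time: 10.5
ee_pos: [0.5515, 0.2366, 0.1254]
tcp_rot: [-90.0, 0.0, 19.9]
wrist_force: [1.1, -0.1, -0.3]
opening: 0.0853
time: 11.3
ee_pos: [0.5521, 0.2369, 0.2669]
tcp_rot: [-90.0, -0.2, 19.9]
wrist_force: [-0.0, 0.0, -0.3]
opening: 0.0858
[0.51142497 0.22191388 0.04805484] [0.44854726 0.19902827 0.12236932]
rows -0.1106 0.1442 -0.0003 -0.571 -1.4954 -0.5714 | mm 181.78538593923633 deg 97.38012179950596 q [23.2 12.7 21.6 98.7 -0.  93.3] open 0.08576080362486226 F [-0.   0.  -0.3]
[0.51142497 0.22191388 0.04805484] [0.44854726 0.19902827 0.12236932]
rows -0.1106 0.1442 -0.0003 0.5712 1.4932 -0.5708 | mm 181.78538593923633 deg 97.26543715810328 q [23.2 12.7 21.6 98.7 -0.  93.3] open 0.08576080362486226 F [-0.   0.  -0.3]
```

```bash
python3 -m crank '-.04 0 0 -.571 -1.495 -.571;-.08 0 0 -.571 -1.495 -.571;-.12 0 0 -.571 -1.495 -.571;-.15 .01 0 -.571 -1.495 -.571;-.15 .03 0 -.571 -1.495 -.571;-.15 .05 0 -.571 -1.495 -.571;-.15 .07 0 -.571 -1.495 -.571;-.15 .09 0 -.571 -1.495 -.571'
python3 -m crank '0 0 0 -.04 -.46 -.04;0 0 0 0 -.46 0;0 0 0 0 -.46 0;0 0 0 0 -.46 0;0 0 0 0 0 0' >/dev/null
python3 - <<'E'
from h import *
s=vision.camera('scene');t=vision.camera('top');o=bot.get_obs();print(o['ee_pos'],o['tcp_rot'],o['q'])
a=np.hstack([cv2.resize(t[160:260,165:265],(390,390),interpolation=2),cv2.resize(s[170:300,300:430],(390,390),interpolation=2)])
cv2.imwrite('pics/c5.png',a[:,:,::-1])
f=np.array([np.cos(np.radians(20)),np.sin(np.radians(20)),0]);c=np.array([.5515,.2365,.018])
R=Rt(20,42,'y');g=c-.048*f+np.array([0,0,.036]);P=g+R[:,1]*.008;go(P-.1*R[:,1],R)
E
```

```text
time: 12.1
ee_pos: [0.4099, 0.1854, 0.1729]
tcp_rot: [-120.5, -7.0, 84.3]
wrist_force: [-0.5, -1.2, -0.0]
opening: 0.0854
[0.41016752 0.1853363  0.1742968 ] [-121.00872548    1.81140294   98.9504835 ] [ 32.3439569  -39.44583568 -37.73053641  63.37380071 -13.26231372
  19.52819527]
rows 0.0092 0.0649 -0.0077 -0.1943 -0.1365 -0.1403 | mm 66.0071009581611 deg 15.79954634773952 q [ 32.3 -39.4 -37.7  63.4 -13.3  19.5] open 0.08555113787133088 F [ 0.6  0.6 -0. ]
```

View pics/c5.png

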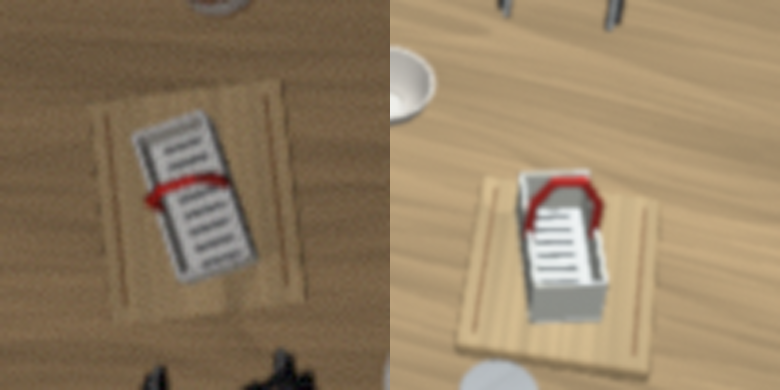

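The caddy stands upright and free, well inside the board. In the top crop its rim corners are at (132,130), (205,110), (257,258) and (183,282).

Run:
```python
from h import *
w=np.array([onz('top',(x/3.9+165,y/3.9+160),.073) for x,y in((132,130),(205,110),(257,258),(183,282))])
print(w.round(4),w.mean(0)); d=(w[0]+w[1]-w[2]-w[3])/2; print(np.linalg.norm(d),np.degrees(np.arctan2(d[1],d[0])))
R=Rt(20,42,'y');f=np.array([np.cos(np.radians(20)),np.sin(np.radians(20)),0])
P=np.array([.5515,.2365,.018])-.048*f+np.array([0,0,.036])+R[:,1]*.008;go(P-.08*R[:,1],R)
```

```text
[[0.6054 0.2838 0.073 ]
 [0.6229 0.223  0.073 ]
 [0.4988 0.176  0.073 ]
 [0.4783 0.2368 0.073 ]] [0.5513215  0.22993173 0.073     ]
0.13409020737095725 20.524918970633742
rows 0.0122 0.0843 -0.0114 -0.1943 -0.1365 -0.1403 | mm 85.97182401874717 deg 15.79954634773952 q [ 32.3 -39.4 -37.7  63.4 -13.3  19.5] open 0.08555113787133088 F [ 0.6  0.6 -0. ]
```

```bash
python3 -m crank '.012 .03 -.011 -.194 -.136 -.14;.012 .06 -.011 -.194 -.136 -.14;.012 .084 -.011 -.194 -.136 -.14;.012 .084 -.011 -.194 -.136 -.14;.012 .084 -.011 -.194 -.136 -.14;.012 .084 -.011 -.194 -.136 -.14'
python3 - <<'E'
from h import *
R=Rt(20.2,42,'y');f=np.array([np.cos(np.radians(20.2)),np.sin(np.radians(20.2)),0])
P=np.array([.552,.2345,.018])-.048*f+np.array([0,0,.036])+R[:,1]*.008;go(P,R)
E
```

```text
time: 13.3
ee_pos: [0.4615, 0.2041, 0.111]
tcp_rot: [-132.1, 0.2, 110.3]
wrist_force: [0.8, 0.6, 1.1]
opening: 0.0857
rows -0.0027 0.0821 0.0031 0.0022 0.0031 -0.001 | mm 82.19416294406287 deg 0.2264075222021341 q [ 26.  -44.3 -52.6  39.8  -3.9   4.1] open 0.08572705916297774 F [0.8 0.6 1.1]
```

```bash
python3 -m crank '-.003 .02 .003 0 0 0;-.003 .04 .003 0 0 0;-.003 .06 .003 0 0 0;-.003 .075 .003 0 0 0;-.003 .082 .003 0 0 0;-.003 .082 .003 0 0 0;-.003 .082 .003 0 0 0'
python3 - <<'E'
from h import *
o=bot.get_obs();print(o['q'].round(1),o['wrist_force'])
s=vision.camera('scene');t=vision.camera('top')
a=np.hstack([cv2.resize(t[160:260,165:265],(390,390),interpolation=2),cv2.resize(s[150:280,300:430],(390,390),interpolation=2)])
cv2.imwrite('pics/c6.png',a[:,:,::-1])
E
```

```text
time: 14.0
ee_pos: [0.5117, 0.2192, 0.047]
tcp_rot: [-132.1, 0.2, 110.3]
wrist_force: [-0.6, -0.0, -0.1]
opening: 0.0852
[ 24.7 -31.1 -53.3  25.9  -3.1   3.2] [-0.57035863 -0.01161802 -0.06338471]
```

View pics/c6.png

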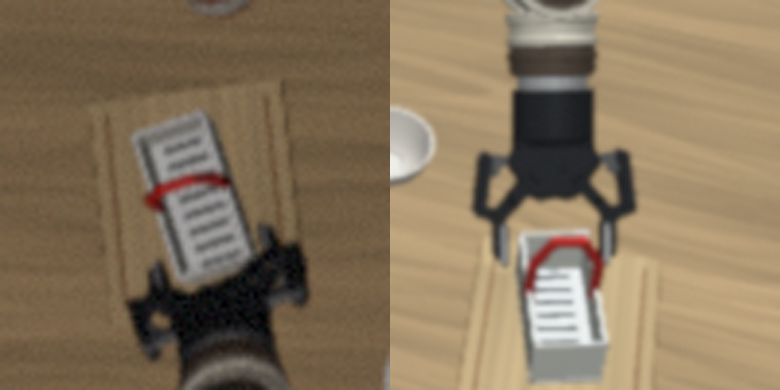

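The fingers straddle the near end of the caddy (top crop: fingers at (155,280) and (268,240), caddy end between them). Closing.

```bash
python3 -m crank '0 0 0 0 0 0;0 0 0 0 0 0;0 0 0 0 0 0;0 0 0 0 0 0;0 0 0 0 0 0;0 0 0 0 0 0;0 0 0 0 0 0;0 0 0 0 0 0' 1 90
python3 - <<'E'
from h import *
o=bot.get_obs();R=Ro.from_euler('xyz',o['tcp_rot'],degrees=True).as_matrix()
print('up60',(R.T@[0,0,.06]).round(4),(R.T@[0,0,.2]).round(4))
E
```

```text
time: 14.9
ee_pos: [0.5119, 0.219, 0.047]
tcp_rot: [-132.1, 0.2, 110.3]
wrist_force: [-4.3, -2.5, 5.8]
opening: 0.063
up60 [-0.0002 -0.0445 -0.0402] [-0.0005 -0.1484 -0.1341]
```

```bash
python3 -m crank '0 -.004 -.003 0 0 0;0 -.011 -.01 0 0 0;0 -.022 -.02 0 0 0;0 -.037 -.033 0 0 0;0 -.056 -.05 0 0 0;0 -.076 -.068 0 0 0;0 -.096 -.087 0 0 0;0 -.096 -.087 0 0 0'
python3 -m crank '0 0 0 0 0 0;0 0 0 0 0 0;0 0 0 0 0 0'
python3 - <<'E'
from h import *
s=vision.camera('scene');t=vision.camera('top')
a=np.hstack([cv2.resize(t[140:270,155:285],(390,390),interpolation=2),cv2.resize(s[110:240,300:430],(390,390),interpolation=2)])
cv2.imwrite('pics/c7.png',a[:,:,::-1])
o=bot.get_obs();print(o['q'].round(1),o['opening'],o['torque'])
E
```

```text
time: 15.7
ee_pos: [0.5132, 0.22, 0.1814]
tcp_rot: [-132.4, 0.1, 110.3]
wrist_force: [1.2, 0.3, -1.1]
opening: 0.063
time: 16.0
ee_pos: [0.5112, 0.219, 0.1735]
tcp_rot: [-131.9, 0.2, 110.3]
wrist_force: [0.6, -0.2, -2.8]
opening: 0.0629
[ 24.7 -35.2 -41.2  42.2  -3.1   3.2] 0.06267257596711155 [-0.29184979  0.88950758 -0.03954404]
```

View pics/c7.png

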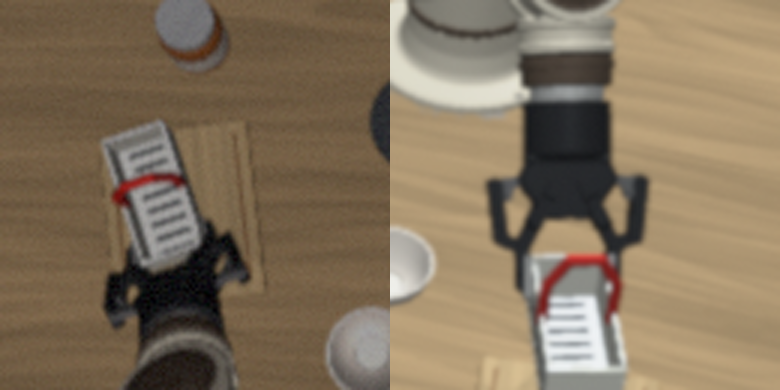

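The caddy is held by its near end above the board and looks level. The bar centre is at top ≈(205,200.3) and scene ≈(366,197).

Run:
```python
from h import *
print('bar',tri((366,197),(205,200.3)))
# far rim centre and near rim corners (top crop /3), expected if level
yaw=np.radians(20.2);f=np.array([np.cos(yaw),np.sin(yaw),0]);l=np.array([-f[1],f[0],0]);c=np.array([.551,.2345,.1445])
for n,o in(('top',(155,140)),('scene',(300,110))):
  for nm,P in(('bar',c+[0,0,.115]),('farL',c+.065*f+.032*l+[0,0,.055]),('farR',c+.065*f-.032*l+[0,0,.055]),('farbotL',c+.065*f+.032*l),('farbotR',c+.065*f-.032*l)):
    print(n,nm,((proj(n,P)-o)*3).round(0)+([390,0] if n=='scene' else [0,0]))
```

```text
bar (array([0.55259559, 0.23052754, 0.25297823]), np.float64(0.014197911204694998))
top bar [137. 183.]
top farL [ 99. 142.]
top farR [161. 120.]
top farbotL [112. 152.]
top farbotR [171. 131.]
scene bar [585. 256.]
scene farL [628. 365.]
scene farR [548. 367.]
scene farbotL [619. 408.]
scene farbotR [542. 410.]
```

Projecting a level caddy with the expected grasp matches the picture: far rim corners within about 1–2 px. (The earlier bar pixel was read wrong, as it took in the legs.) Planned route: approach the hook sideways with the bar 60 mm before the seat, bar height 233 mm. That puts the rim below the hook and the bar above its tip. Then forward, then down.

Run:
```python
from h import *
go((.455,.12,.1475),Rt(-8.9,42,'y')); go((.4658,.0003,.1475),Rt(-8.9,42,'y'))
```

```text
rows -0.0734 -0.0383 0.0828 -0.0006 0.3804 0.3382 | mm 117.0908670280441 deg 29.166265254703973 q [ 24.7 -35.2 -41.2  42.2  -3.1   3.2] open 0.06267257596711155 F [-0.4 -0.  -2.6]
rows -0.1894 -0.059 0.1063 -0.0006 0.3804 0.3382 | mm 225.0946651987764 deg 29.166265254703973 q [ 24.7 -35.2 -41.2  42.2  -3.1   3.2] open 0.06267257596711155 F [-0.4 -0.  -2.6]
```

```bash
python3 -m crank '-.008 -.004 .01 0 .05 .045;-.02 -.01 .022 0 .1 .09;-.032 -.016 .035 0 .16 .14;-.045 -.022 .05 0 .22 .2;-.058 -.029 .065 0 .28 .25;-.068 -.035 .077 0 .33 .3;-.073 -.038 .083 0 .38 .338;-.073 -.038 .083 0 .38 .338'
python3 -m crank '0 0 0 0 0 0;0 0 0 0 0 0;0 0 0 0 0 0'
python3 - <<'E'
from h import *
go((.4658,.0003,.1475),Rt(-8.9,42,'y'))
E
```

```text
time: 16.9
ee_pos: [0.4549, 0.1206, 0.1476]
tcp_rot: [-132.0, -0.0, 81.1]
wrist_force: [0.5, 0.4, -1.9]
opening: 0.0627
time: 17.2
ee_pos: [0.4555, 0.1206, 0.1483]
tcp_rot: [-132.0, -0.0, 81.2]
wrist_force: [-0.4, -0.7, -1.4]
opening: 0.0628
rows -0.1173 0.0197 -0.0208 0.0008 0.0004 0.0013 | mm 120.78193774735925 deg 0.09130337320333069 q [ 28.5 -44.1 -47.3  51.1 -23.9  29.5] open 0.06280250786709805 F [-0.4 -0.7 -1.4]
```

```bash
python3 -m crank '-.015 .0025 -.003 0 0 0;-.035 .006 -.006 0 0 0;-.055 .009 -.01 0 0 0;-.075 .0125 -.013 0 0 0;-.095 .016 -.017 0 0 0;-.11 .0185 -.0195 0 0 0;-.117 .0197 -.0208 0 0 0;-.117 .0197 -.0208 0 0 0'
python3 -m crank '0 0 0 0 0 0;0 0 0 0 0 0;0 0 0 0 0 0'
python3 - <<'E'
from h import *
s=vision.camera('scene');t=vision.camera('top')
a=np.hstack([cv2.resize(t[150:250,240:340],(390,390),interpolation=2),cv2.resize(s[120:250,200:330],(390,390),interpolation=2)])
cv2.imwrite('pics/c8.png',a[:,:,::-1]); go((.4658,.0003,.1475),Rt(-8.9,42,'y'))
P=bot.get_obs()['ee_pos'];h=np.array([np.cos(np.radians(-8.9)),np.sin(np.radians(-8.9)),0]);b=P+.0424*h+[0,0,.086];print('bar',b)
for n,o,k,dx in(('top',(240,150),3.9,0),('scene',(200,120),3,390)):
    for nm,X in(('bar',b),('seat',(.567,-.0155,.19)),('tip',(.536,-.011,.212))):print(n,nm,(proj(n,X)-o)*k+[dx,0])
E
```

```text
time: 18.0
ee_pos: [0.4763, 0.0013, 0.1479]
tcp_rot: [-131.5, 0.1, 80.9]
wrist_force: [0.3, -0.4, -2.3]
opening: 0.063
time: 18.3
ee_pos: [0.4762, 0.0029, 0.148]
tcp_rot: [-131.5, 0.1, 81.1]
wrist_force: [-0.0, -0.4, -2.3]
opening: 0.0628
rows -0.0041 -0.0062 0.0078 -0.0086 0.0007 -0.0016 | mm 10.765127930497965 deg 0.5009685360897091 q [  6.  -48.5 -49.8  48.2  -9.9  11.2] open 0.06289464407319519 F [-0.9 -0.2 -2.3]
bar [ 0.51814999 -0.00376125  0.23397291]
top bar [180.93742503 252.46433486]
top seat [197.40838051 195.30952664]
top tip [191.12914604 232.10105775]
scene bar [618.13879078 158.13494573]
scene seat [587.42928335 229.42374437]
scene tip [603.79307967 188.38227767]
```

View pics/c8.png

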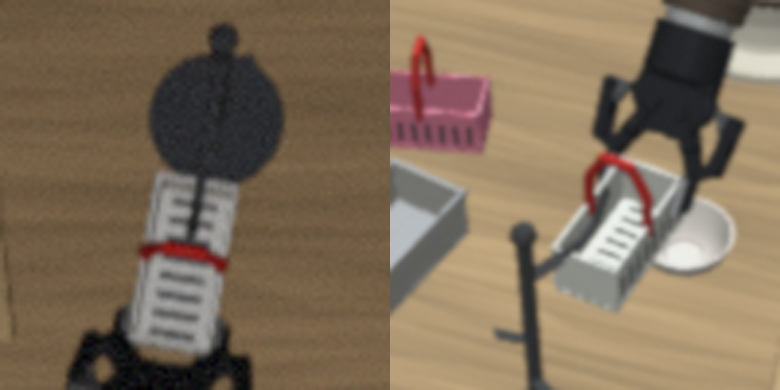

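No contact. The bar (top crop ≈(180,250), predicted (181,252)) is just before the hook tip, the caddy's far half is under the hook, and the hook is centred in the opening. Joint 2 stopped at its limit, 10 mm short of the planned retreat, which is still clear. Next: 50 mm forward and 4 mm to the right.

```bash
python3 - <<'E'
from h import *
h=np.array([np.cos(np.radians(-8.9)),np.sin(np.radians(-8.9)),0]);b=np.array([.567,-.0155,.234])
go(b-.0424*h-[0,0,.086],Rt(-8.9,42,'y'))
E
python3 -m crank '-.004 0 0 0 0 0;-.004 0 0 0 0 0;-.004 0 0 0 0 0'
```

```text
rows -0.004 0.0332 -0.0375 -0.0086 0.0007 -0.0016 | mm 50.240641102290134 deg 0.5009685360897091 q [  6.  -48.5 -49.8  48.2  -9.9  11.2] open 0.06289464407319519 F [-0.9 -0.2 -2.3]
time: 18.7
ee_pos: [0.4766, -0.0018, 0.148]
tcp_rot: [-131.5, 0.1, 81.0]
wrist_force: [-0.4, -0.8, -1.9]
opening: 0.0627
```

```bash
python3 -m crank '0 .003 -.0035 0 0 0;0 .007 -.008 0 0 0;0 .01 -.0113 0 0 0;0 .013 -.0147 0 0 0;0 .0165 -.0188 0 0 0;0 .0165 -.0188 0 0 0'
python3 - <<'E'
from h import *
h=np.array([np.cos(np.radians(-8.9)),np.sin(np.radians(-8.9)),0]);b=np.array([.567,-.0155,.234])
go(b-.0424*h-[0,0,.086],Rt(-8.9,42,'y'))
E
```

```text
time: 19.3
ee_pos: [0.5017, -0.0057, 0.148]
tcp_rot: [-131.4, 0.1, 81.0]
wrist_force: [0.7, 1.5, -2.0]
opening: 0.0626
rows 0.0005 0.0156 -0.0177 -0.0097 -0.0002 -0.0028 | mm 23.6060378229051 deg 0.5798600023401997 q [  4.1 -43.8 -47.8  45.3  -8.7   9.8] open 0.06264409631446477 F [ 0.7  1.5 -2. ]
```

```bash
python3 -m crank '0 .004 -.0045 -.003 0 0;0 .008 -.009 -.006 0 0;0 .012 -.0135 -.01 0 0;0 .0156 -.0177 -.01 0 0;0 .0156 -.0177 -.01 0 0;0 .0156 -.0177 -.01 0 0'
python3 - <<'E'
from h import *
h=np.array([np.cos(np.radians(-8.9)),np.sin(np.radians(-8.9)),0]);b=np.array([.567,-.0155,.204])
go(b-.0424*h-[0,0,.086],Rt(-8.9,42,'y'))
s=vision.camera('scene');t=vision.camera('top')
a=np.hstack([cv2.resize(t[150:250,240:340],(390,390),interpolation=2),cv2.resize(s[120:250,200:330],(390,390),interpolation=2)])
cv2.imwrite('pics/c9.png',a[:,:,::-1])
E
```

```text
time: 19.9
ee_pos: [0.5245, -0.0093, 0.1479]
tcp_rot: [-132.0, 0.1, 81.0]
wrist_force: [0.6, 0.0, -2.5]
opening: 0.0629
rows 0.0005 0.0226 0.0196 0.0001 -0.0001 -0.0027 | mm 29.89991832328407 deg 0.15709950799706346 q [  3.3 -40.1 -46.5  42.3  -8.3   9.1] open 0.0628753004954227 F [ 0.6  0.  -2.5]
```

View pics/c9.png

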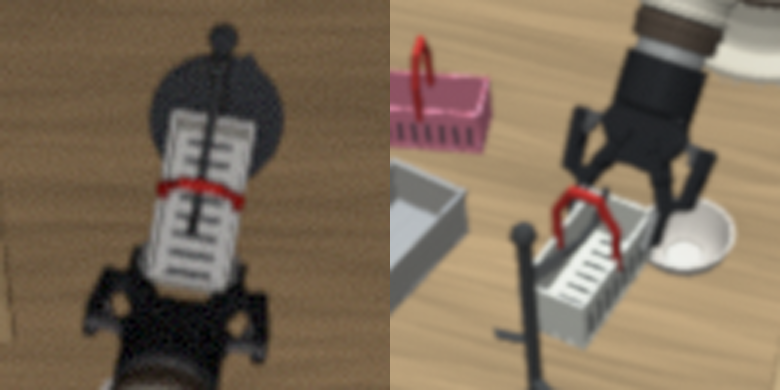

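The hook now runs under the bar: bar at (201,188) in the top crop, with the tip at (192,233) on the robot's side. Lowering.

```bash
python3 -m crank '0 .004 .0035 0 0 0;0 .009 .0078 0 0 0;0 .014 .012 0 0 0;0 .018 .0156 0 0 0;0 .0215 .0186 0 0 0;0 .0215 .0186 0 0 0;0 .0215 .0186 0 0 0'
python3 -m crank '0 .0007 .0007 0 0 0;0 .0015 .0014 0 0 0;0 .0022 .002 0 0 0;0 .003 .0027 0 0 0;0 .003 .0027 0 0 0;0 .003 .0027 0 0 0'
```

```text
time: 20.7
ee_pos: [0.5252, -0.0094, 0.1198]
tcp_rot: [-132.0, 0.1, 81.0]
wrist_force: [-0.2, -0.3, -1.2]
opening: 0.0632
time: 21.3
ee_pos: [0.5251, -0.0094, 0.1157]
tcp_rot: [-132.0, 0.1, 81.0]
wrist_force: [0.2, -0.2, -1.9]
opening: 0.0626
```

```bash
python3 -m crank '0 .0007 .0007 0 0 0;0 .0015 .0013 0 0 0;0 .0015 .0013 0 0 0;0 .0015 .0013 0 0 0'
python3 -m crank '0 .0004 .0003 0 0 0;0 .0007 .0007 0 0 0;0 .0007 .0007 0 0 0;0 .0007 .0007 0 0 0'
python3 -m crank '0 .0004 .0003 0 0 0;0 .0007 .0007 0 0 0;0 .0007 .0007 0 0 0;0 .0007 .0007 0 0 0'
```

```text
time: 21.7
ee_pos: [0.5252, -0.0094, 0.1136]
tcp_rot: [-132.0, 0.1, 81.0]
wrist_force: [0.1, 0.7, -2.4]
opening: 0.0632
time: 22.1
ee_pos: [0.5252, -0.0094, 0.1129]
tcp_rot: [-132.1, 0.1, 81.0]
wrist_force: [0.7, -1.0, -1.8]
opening: 0.0631
time: 22.5
ee_pos: [0.5255, -0.0094, 0.1125]
tcp_rot: [-132.1, 0.1, 81.0]
wrist_force: [0.9, 0.1, 2.6]
opening: 0.063
```

Contact at bar height ≈198.5 mm (expected 199); the hook carries the weight. Opening, waiting, then retreating along the tool axis.

```bash
python3 -m crank '0 0 0 0 0 0;0 0 0 0 0 0;0 0 0 0 0 0;0 0 0 0 0 0;0 0 0 0 0 0;0 0 0 0 0 0;0 0 0 0 0 0;0 0 0 0 0 0' -1
python3 -m crank '0 0 0 0 0 0;0 0 0 0 0 0;0 0 0 0 0 0;0 0 0 0 0 0;0 0 0 0 0 0;0 0 0 0 0 0;0 0 0 0 0 0;0 0 0 0 0 0'
python3 - <<'E'
from h import *
s=vision.camera('scene');t=vision.camera('top')
a=np.hstack([cv2.resize(t[150:250,240:340],(390,390),interpolation=2),cv2.resize(s[120:250,200:330],(390,390),interpolation=2)])
cv2.imwrite('pics/c10.png',a[:,:,::-1]);o=bot.get_obs();print(o['wrist_force'])
E
```

```text
time: 23.3
ee_pos: [0.5251, -0.0094, 0.1117]
tcp_rot: [-132.0, 0.1, 81.0]
wrist_force: [0.1, -0.8, 0.4]
opening: 0.0853
time: 24.1
ee_pos: [0.5251, -0.0094, 0.1117]
tcp_rot: [-132.0, 0.1, 81.0]
wrist_force: [-0.5, -0.8, 0.7]
opening: 0.0854
[-0.16363746 -0.66101385  0.07915418]
```

View pics/c10.png

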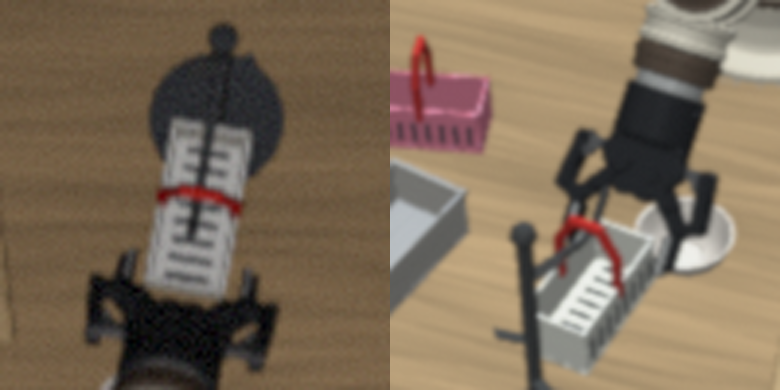

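Hanging on the seat; the open fingers stand clear on both sides. Retreating.

```bash
python3 -m crank '0 -.006 0 0 0 0;0 -.015 0 0 0 0;0 -.025 0 0 0 0;0 -.036 0 0 0 0;0 -.048 0 0 0 0;0 -.06 0 0 0 0;0 -.075 0 0 0 0;0 -.09 0 0 0 0'
python3 -m crank '0 -.015 -.01 0 0 0;0 -.035 -.03 0 0 0;0 -.06 -.05 0 0 0;0 -.08 -.07 0 0 0;0 -.08 -.07 0 0 0;0 -.08 -.07 0 0 0;0 -.08 -.07 0 0 0;0 -.08 -.07 0 0 0'
python3 -m crank '0 0 0 0 0 0;0 0 0 0 0 0;0 0 0 0 0 0;0 0 0 0 0 0;0 0 0 0 0 0;0 0 0 0 0 0;0 0 0 0 0 0;0 0 0 0 0 0'
python3 - <<'E'
from h import *
s0=vision.camera('scene')
E
python3 -m crank '0 0 0 0 0 0;0 0 0 0 0 0;0 0 0 0 0 0;0 0 0 0 0 0;0 0 0 0 0 0;0 0 0 0 0 0;0 0 0 0 0 0;0 0 0 0 0 0' >/dev/null
python3 - <<'E'
from h import *
s=vision.camera('scene')
for _ in range(6): s2=vision.camera('scene')
print('diff over .3s',np.abs(s[180:250,230:310].astype(int)-s2[180:250,230:310]).mean(), np.abs(s[300:370,430:500].astype(int)-s2[300:370,430:500]).mean())
cv2.imwrite('pics/c11.png',cv2.resize(s2[60:400,60:520],(800,591),interpolation=2)[:,:,::-1])
E
```

```text
time: 25.0
ee_pos: [0.4731, 0.0016, 0.1794]
tcp_rot: [-131.5, 0.2, 80.9]
wrist_force: [1.4, -0.3, 0.0]
opening: 0.085
time: 25.8
ee_pos: [0.4729, 0.0021, 0.2847]
tcp_rot: [-131.5, 0.2, 80.9]
wrist_force: [-0.0, 0.2, -0.1]
opening: 0.0857
time: 26.6
ee_pos: [0.4734, 0.002, 0.2858]
tcp_rot: [-131.6, 0.2, 80.9]
wrist_force: [0.2, -0.3, 0.6]
opening: 0.0853
diff over .3s 0.44101190476190477 0.3694557823129252
```

The viewer limit is reached, so I check the hang numerically.

Run:
```python
from h import *
def red(im,roi): return mask(im,(0,130,90),(8,255,255),roi)|mask(im,(172,130,90),(180,255,255),roi)
b=np.array([.5665,-.0155,.199]);h=np.array([np.cos(np.radians(-8.9)),np.sin(np.radians(-8.9)),0]);l=np.array([-h[1],h[0],0])
model=[b+y*l+[0,0,z] for y,z in((-.013,0),(.013,0),(.029,-.03),(-.029,-.03),(.029,-.06),(-.029,-.06))]
for k in range(3):
  for n,roi in(('scene',(245,185,285,225)),('top',(275,190,310,212))):
    im=vision.camera(n);y,x=np.nonzero(red(im,roi));p=np.array([proj(n,m) for m in model])
    print(n,len(x),'seen',x.min(),x.max(),y.min(),y.max(),'mean',x.mean().round(2),y.mean().round(2),'exp',p.min(0).round(),p.max(0).round())
old=cv2.imread('pics/scene0.png')[:,:,::-1].astype(int);d=np.abs(vision.camera('scene').astype(int)-old).max(2)>40
for nm,(x0,y0,x1,y1) in dict(green=(150,235,182,288),blue=(118,138,148,190),jar=(315,288,355,335),mug=(440,235,485,285),pink=(188,130,236,172),orange=(92,183,146,226),bowl=(278,185,318,212)).items(): print(nm,d[y0:y1,x0:x1].mean().round(3))
```

```text
scene 111 seen 255 276 192 215 mean 265.59 199.18 exp [256. 192.] [276. 213.]
top 54 seen 280 301 198 204 mean 291.09 200.0 exp [281. 199.] [300. 204.]
scene 112 seen 255 276 192 215 mean 265.57 199.1 exp [256. 192.] [276. 213.]
top 55 seen 280 301 198 204 mean 290.91 199.96 exp [281. 199.] [300. 204.]
scene 112 seen 255 276 192 215 mean 265.65 199.18 exp [256. 192.] [276. 213.]
top 55 seen 280 301 198 204 mean 290.91 199.96 exp [281. 199.] [300. 204.]
green 0.0
blue 0.0
jar 0.0
mug 0.0
pink 0.0
orange 0.0
bowl 0.075
```

```bash
python3 -c "
from workcell import bot
print(bot.job_done())"
```

```text
the job is handed in; nothing more can be done
None
```

I lifted the caddy out of the tub by its handle and set it upright on the board, where contact registered at about 6 N. I let go of it there. I then gripped it across its near end, threaded the handle over the hook tip and lowered it onto the seat. I let go, backed the arm away and handed the job in at about 29 s.

**Hang:** In both cameras the handle is within about 2 px of where a level, seated caddy should be. It did not move by more than 0.2 px across repeated pictures, and the wrist force is about zero.

**Bystanders:** Green soap, dish soap, jar, mug and the pink and orange look-alikes show no change from the first picture. In the bowl's area 7.5 % of pixels differ. I put that down to the arm or caddy overlapping that area, since the bowl was in its place in the last picture I viewed.

**Failed or disagreed:**
- The last picture was refused by the viewer limit, so the final check was by numbers only.
- Joint 2 reached its range limit during the approach to the hook. The arm stopped about 10 mm short of the planned pose, and again a little on the retreat, without contact.
- One bar pixel reading on the lifted caddy was off by about 4 px, so I dropped it in favour of the rim corners.

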